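# Hold the conveyor control box's cover over its screw holes

### The job

Get the garment conveyor's control box ready to close: stand the loose relay and the loose timer fully home, each in its own socket in the box, gently, without dropping or forcing them, and let go of them, leaving the other things on the counter where they are. Then take the cover plate and hold it level about 1 cm above the rim, touching nothing below, with its four corner holes lined up over the four threaded holes (either way round) so that I can slip the gasket under and drop the screws straight through. Finish while still holding it there: do not set it down or let go.

Things in the scene. Friction and masses are not known exactly. Their poses are not given: they have to be found in the camera images.
- relay_centre (a point): centre (half-way up) of the plug-in relay: grey block with a black foot, 36 x 36 mm and 56 mm tall, the smaller of the two plug-in modules; it stands loose on the counter to the left of the box, about 0.09 kg. z up, x and y square to its sides; any of the four quarter turns fits its socket.
- timer_centre (a point): centre (half-way up) of the plug-in timer: grey block with black foot and a round dial on top, 48 x 48 mm and 62 mm tall, about 0.14 kg, standing loose to the left of the box; it and the relay may swap places. z up, x and y square to its sides; any quarter turn fits.
- control_box: open cast-aluminium control box, 210 (x) x 160 (y) x 100 mm tall to the rim, immovable; origin: centre of its underside. Inside, from -x to +x: white breaker (top 84 mm above the counter), relay socket, timer socket, terminal strip (top 50 mm). Low ducts (44 mm) along the long walls: fingers have room on the sockets' +-y sides only. Corner bosses, flush with the rim, carry the threaded holes.
- relay_socket (a point): centre of the floor of the relay's socket, 30 mm above the counter, axes as the box's: a square black frame, opening 40 x 40 mm, 12 mm deep, walls 4 mm, 24 mm to the -x side of the box's middle. The relay drops in under its own weight and stands on this floor, its top 14 mm below the rim.
- timer_socket (a point): centre of the floor of the timer's socket, 30 mm above the counter, axes as the box's: a square black frame, opening 52 x 52 mm, 12 mm deep, walls 4 mm, 30 mm to the +x side of the box's middle. The timer drops in and stands on this floor, its top 8 mm below the rim.
- cover_handle (a point): middle of the cover's handle bar. The cover: flat aluminium plate 210 (x) x 160 (y) x 4 mm, 0.38 kg, a 12 mm hole in each corner, lying to the right of the box, handle up. The handle: black bow along x over the middle, bar 112 mm long, 12 mm wide (y), 10 mm high, 29 mm clear of the plate, posts 88 mm apart. This point is 38 mm above the plate's underside, over its centre of mass.
- screwdriver: screwdriver, 200 mm, lying to the left of the modules; leave it where it is
- screw_dish: round steel dish of cover screws, 72 mm across, 18 mm high, at the far left; origin: centre of its underside; leave it where it is
- carton: cardboard carton 75 x 45 x 36 mm, at the left, beyond the modules; origin: centre of its underside; leave it where it is
- tape_dispenser: beige desk tape dispenser, 150 x 68 x 84 mm, at the far edge behind the control box; origin: centre of its underside; leave it where it is
- lint_roller: lint roller lying down, 220 mm long, 42 mm across, at the far edge; origin: on the counter below the inner end of the paper roll; leave it where it is
- pump_bottle: pump bottle, 66 mm across, 180 mm high, far to the left; origin: centre of its underside; leave it where it is
- cover: the cover plate as a whole; origin in the middle of its underside, axes as the plate's
- relay: the relay as a whole; origin: centre of its underside
- timer: the timer as a whole; origin: centre of its underside
- hole0 (a point): centre, at the underside, of the cover's 12 mm corner hole at -x -y of the plate (91 mm in x, 66 mm in y from its middle)
- thread0 (a point): mouth of the 5 mm threaded hole at -x -y of the box (91 mm in x, 66 mm in y from its middle), at rim height
- hole1 (a point): centre, at the underside, of the cover's 12 mm corner hole at +x -y of the plate (91 mm in x, 66 mm in y from its middle)
- thread1 (a point): mouth of the 5 mm threaded hole at +x -y of the box (91 mm in x, 66 mm in y from its middle), at rim height
- hole2 (a point): centre, at the underside, of the cover's 12 mm corner hole at +x +y of the plate (91 mm in x, 66 mm in y from its middle)
- thread2 (a point): mouth of the 5 mm threaded hole at +x +y of the box (91 mm in x, 66 mm in y from its middle), at rim height
- hole3 (a point): centre, at the underside, of the cover's 12 mm corner hole at -x +y of the plate (91 mm in x, 66 mm in y from its middle)
- thread3 (a point): mouth of the 5 mm threaded hole at -x +y of the box (91 mm in x, 66 mm in y from its middle), at rim height
Things that resemble listed ones, but are neither listed nor needed, are in the scene too. What is shaped like the timer but green or purple is not meant.

How it is judged:
By the outcome, as a careful person would: the job done as asked, in the order asked, and still so for the second after the job is handed in, while the arm keeps its last pose, push and grip.
It also fails if it takes over 72 s, if anything falls off the work surface, if the arm or the gripper's body presses on something with over 40 N, if the wrist force passes 120 N, or if a joint passes its speed limit or range.

### The arm

A 6-joint arm with a two-finger parallel gripper is mounted at the origin on the work surface. World frame = base frame: x ahead of the robot, y to its left, z up, the work surface at z = 0. Lengths are in mm, angles in rad, forces in N, time in s.
With the tool pointing down it reaches from about 275 to 875 mm from the base axis. Payload 12.5 kg.
Tool frame: the origin (TCP) lies between the finger pads; the fingertips stand 17 mm ahead of it and the grasp point (between the pads) lies 2 mm behind it (ctrl.nose_length is the distance from the TCP to the fingertips, in mm); z points along the fingers, y is the direction in which the jaws open and shut (so a half turn about z gives the same grasp; the last joint's range is limited). The gripper opens to 85 mm and grips with 20 to 120 N. Pads are 22 mm wide; open, the fingers measure 114 mm over their backs; the gripper's body (76 mm by 85 mm) begins 54 mm behind the grasp point. The pads swing forward as they close: fully open they stand 13 mm farther back than shut.
Start: joints at [-1.415, 0.351, 1.652, -0, 1.139, -0.085], TCP at [131.184, -534.112, 248.29] pointing down, gripper open.
Joint ranges: [-2.75, 2.75], [-0.79, 2.1], [0.01, 2.65], [-1.57, 4.71], [0.07, 3.14], [-2.87, 2.87]. Speed limits (rad/s): [2.22, 2.22, 2.79, 3.14, 3.14, 3.14].

### API

Orientations are given as a rotation vector (axis times angle).
In Python, from plant import telemetry, viewer, ctrl gives the robot as it stands.
- The arm moves only by the tool jog_arm, never from a script. Its argument "moves" is a list of rows, each a list of 6 numbers: the shift along the tool's x, y, z as a fraction of full scale, then the turn, a rotation vector about the tool's x, y, z as a fraction of full scale. In form: [[x, y, z, wx, wy, wz], ...]. A call has 1 to 12 rows; each row shifts and turns the commanded pose from where the row before left it, along the tool's axes as they then stand; what a row does not reach is not made up. Full scale, the value 1, is 0.04 m for a shift and 4 degrees for a turn. A row lasts 1/8 s, in which the tool goes at most 62.5 mm and 10.7 degrees, less where a joint would pass 70% of its speed; a pose out of reach is approached as far as the arm can. A call with a number of a shift or a turn outside -1 to 1 is refused whole. A call with a gripper value outside its range is refused whole. "grip" is the closure, from 0 (fully open) to 1 (shut), set as the call begins (left out, the last holds). The fingers move at their own pace and stop on an object; the grip force is fixed at half the most. Time passes only in rows, so rows that do not move let the fingers close. It gives the time, the measured TCP pose, the force and the opening at its end, in the units of the state.
- telemetry.read_state(): the state, without advancing time (a new reading comes with each control period).
- viewer.get_image(name): name is "scene" or "top" or "wrist"; returns a dict with "frame" (400x640x3 uint8, red, green, blue), "depth" (400x640 float32, mm along the optical axis (not along the pixel's ray), 0 where there is no reading), "intrinsics" (3x3 intrinsics, pixels), "dist" ([k1, k2, p1, p2, k3] as OpenCV has them; the pictures are not rectified), "R" (3x3) and "t" (3): a world point X has camera coordinates R X + t. Camera axes: x right, y down, z forward; pixel columns grow to the right and rows downward; lengths in mm; the calibration is good to about 2 mm. A picture is of the moment at which its call begins.
- ctrl.hand_in(): hands the job in, once; it reports no verdict.
The state is a dict: "time": time; "qpos": joint angles; "dq": joint speeds; "effort": joint torques, N m; "ee_pos": TCP position; "eef_rot": TCP orientation; "contact_force": force on the tool from outside, world axes, zero at the start; "ft_torque": the same for the moment, N m; "finger_gap": finger opening in mm.
Only numpy, scipy, OpenCV 4.12 (cv2) and the standard library are available. Lean on these libraries where they do the work, as an engineer would, in place of code of your own. Each camera call takes 0.05 s, during which the arm holds its last target. There are 200 camera calls.

## Working session

There is one attempt and no reset: what is moved stays moved. The work goes in short steps, Python scripts to look and compute and a tool call to move; the robot and the scene stay as the last step left them, time stands still between calls to the robot, and variables do not carry over. Pictures are saved under pics/ and viewed, about 8 in all and at most 12, crops included, and the job is handed in when it is done.

Besides the shell and the picture viewer there is one more tool, called after "Call:" as name(argument=value, ...), one argument or row to a line, values as JSON. jog_arm: Moves the arm, as the interface text tells. Its arguments: {"type":"object","properties":{"moves":{"type":"array","items":{"type":"array","items":{"type":"number","minimum":-1,"maximum":1}}},"grip":{"type":"number"}},"required":["moves"]}

```bash
mkdir -p pics; ls; cat > h.py <<'E'
import numpy as np, cv2
from plant import telemetry, viewer, ctrl
def grab(n):
    d=viewer.get_image(n); np.savez('pics/'+n+'.npz',**{k:np.asarray(v) for k,v in d.items()}); return d
def load(n): return dict(np.load('pics/'+n+'.npz'))
def ray(d,uv):
    p=cv2.undistortPoints(np.array(uv,float).reshape(-1,1,2),d['intrinsics'],d['dist']).reshape(-1,2)
    R=d['R'];o=-R.T@d['t'];return o,np.c_[p,np.ones(len(p))]@R
def onz(d,uv,z):
    o,v=ray(d,uv); return o+v*((z-o[2])/v[:,2])[:,None]
def proj(d,X):
    return cv2.projectPoints(np.array(X,float).reshape(-1,1,3),cv2.Rodrigues(d['R'])[0],d['t'],d['intrinsics'],d['dist'])[0].reshape(-1,2)
def cloud(d):  # HxWx3 world points from depth
    h,w=d['depth'].shape;uv=np.stack(np.meshgrid(np.arange(w),np.arange(h)),-1).reshape(-1,2)
    o,v=ray(d,uv);return (o+v*d['depth'].reshape(-1,1)).reshape(h,w,3)
def save(d,f): cv2.imwrite('pics/'+f,d['frame'][:,:,::-1])
E
python3 - <<'E'
from h import *
a=grab('top');b=grab('scene');c=grab('wrist')
print(telemetry.read_state())
for d in(a,b,c):print(-d['R'].T@d['t'],d['R'][2],(d['depth']>0).mean())
save(a,'top1.png');save(b,'scene1.png')
E
```

```text
pics
{'time': 0.15, 'qpos': array([-1.41460717e+00,  3.51109671e-01,  1.65225838e+00, -1.62732497e-07,
        1.13910825e+00, -8.46115815e-02]), 'dq': array([ 0.00010143, -0.00041692, -0.00236854, -0.00161194,  0.0018277 ,
       -0.00061911]), 'effort': array([ 8.23698356e-04, -5.06250429e+01, -2.91501707e+01, -6.23418100e-05,
        3.43430540e-03, -2.13574276e-05]), 'ee_pos': array([ 131.14623111, -533.89423016,  247.89072862]), 'eef_rot': array([-3.11797279e+00, -3.77229749e-01,  4.98836827e-05]), 'contact_force': array([-0.02928042,  0.29915164,  0.51906661]), 'ft_torque': array([-0.02559666,  0.02720627,  0.04371013]), 'finger_gap': 85.45971622145179}
[ 462.22465667   70.74969257 1313.8263645 ] [ 0.09946589 -0.02207815 -0.99479601] 0.99600390625
[1506.00350183 -360.980964    852.51010328] [-0.73006024  0.3346703  -0.59582535] 0.96465234375
[ 206.77118652 -515.26428143  373.36160057] [-0.29711456 -0.0726857  -0.95207128] 0.99592578125
```

View pics/top1.png

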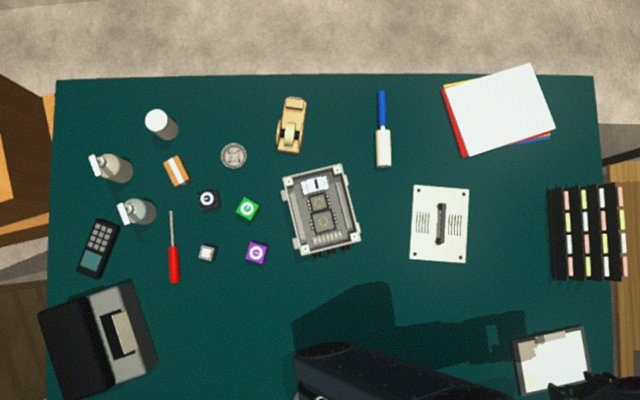

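View pics/scene1.png

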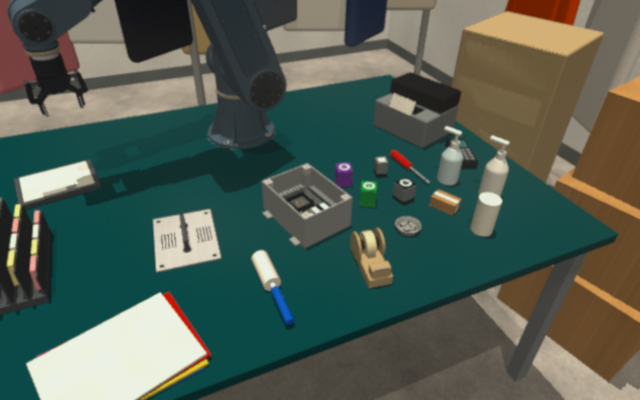

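Top view: the relay is the small grey block at (207,252), and the timer is the grey block with a dial at (208,199). The look-alikes are green (247,209) and purple (257,253), which I reject by colour, and the bottles and carton, which don't fit the description. The box is at (321,210), with the breaker on the far side, so box −x points away from the robot. The cover is at (440,223), with its handle at (440,223).

```bash
python3 - <<'E'
from h import *
a=load('top');b=load('scene')
C=cloud(a);S=cloud(b)
for n,(u,v),r in(('relay',(207,252),14),('timer',(208,199),16),('green',(247,209),16),('purple',(257,253),16),('cover',(440,223),12)):
    P=C[v-r:v+r,u-r:u+r].reshape(-1,3);z=P[:,2];m=z>(28 if n!='cover' else 25)
    top=np.percentile(z[m],90);k=z>top-5
    q=S.reshape(-1,3);s=q[(abs(q[:,0]-P[k,0].mean())<35)&(abs(q[:,1]-P[k,1].mean())<35)&(q[:,2]>20)]
    print(n,P[k].mean(0).round(1),'top',top.round(1),cv2.minAreaRect(P[k,:2].astype('f4')),'scene top',np.percentile(s[:,2],95).round(1),s[s[:,2]>top-8].mean(0).round(1))
for n,sl,lo,hi in(('boxrim',np.s_[150:270,270:370],92,110),('plate',np.s_[175:270,400:480],1,9)):
    P=C[sl].reshape(-1,3);k=(P[:,2]>lo)&(P[:,2]<hi)
    if n=='plate':
        g=a['frame'][sl].reshape(-1,3).min(1)>110;k=k&g
    print(n,P[k].mean(0),cv2.minAreaRect(P[k,:2].astype('f4')))
f=a['frame'][140:280,180:480,::-1];cv2.imwrite('pics/crop1.png',cv2.resize(f,None,fx=2.6,fy=2.6,interpolation=cv2.INTER_CUBIC))
E
```

```text
relay [447.4 337.2  86.1] top 60.1 ((444.5941162109375, 218.07879638671875), (294.0211486816406, 40.228981018066406), 89.03299713134766) scene top 58.9 [451.1 343.8  56.9]
timer [592.6 338.2  68.3] top 65.3 ((548.0689697265625, 213.67288208007812), (327.631103515625, 61.991546630859375), 69.72396850585938) scene top 64.6 [597.  340.4  62. ]
green [563.6 228.7  85.4] top 65.9 ((524.6277465820312, 158.6795654296875), (214.41067504882812, 47.3792610168457), 60.772926330566406) scene top 64.4 [568.3 232.3  62.2]
purple [446.3 205.7  89.8] top 65.6 ((440.80853271484375, 154.38015747070312), (164.5467071533203, 52.299198150634766), 86.73143768310547) scene top 64.3 [448.4 205.5  62. ]
cover [ 517.4 -296.9   72.8] top 47.0 ((476.73760986328125, -128.37112426757812), (62.81883239746094, 394.32562255859375), 13.220195770263672) scene top 46.3 [ 517.8 -306.7   44.2]
boxrim [560.36540711  30.5682169  100.75749815] ((558.5133666992188, 32.79029083251953), (210.39175415039062, 160.18992614746094), 13.080171585083008)
plate [ 516.61331368 -306.81693649    5.41590974] ((517.9490356445312, -307.4067077636719), (164.67225646972656, 213.63876342773438), 84.539306640625)
```

View pics/crop1.png

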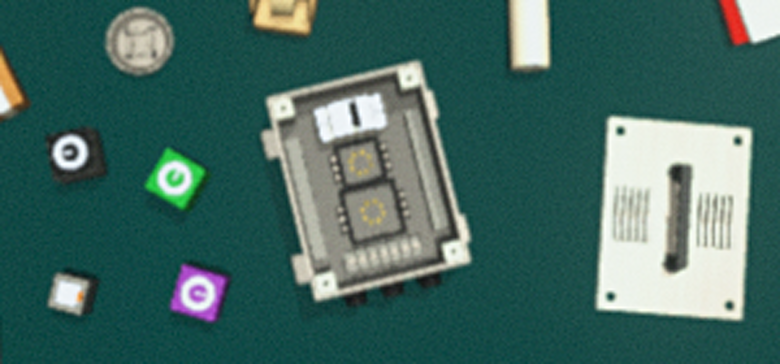

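```bash
cat >> h.py <<'E'
from scipy.spatial.transform import Rotation as Ro
def tool():
    s=telemetry.read_state();return s['ee_pos'],Ro.from_rotvec(s['eef_rot']),s
def plan(p,yaw_deg=None):
    "shift in rows of full scale along present tool axes, then turn to pointing down with tool x at yaw (nearest half turn not assumed)"
    q,R,s=tool(); sh=R.inv().apply(np.array(p)-q)/40
    if yaw_deg is None: yaw_deg=np.degrees(np.arctan2(*R.as_matrix()[[1,0],0]))
    T=Ro.from_euler('z',yaw_deg,degrees=True)*Ro.from_matrix(np.diag([1,-1,-1.]))
    print('at',q.round(1),'yaw',np.degrees(np.arctan2(*R.as_matrix()[[1,0],0])).round(2),'shift/40',sh.round(3),'turn/4deg',np.degrees((R.inv()*T).as_rotvec()/4).round(3),'t',s['time'],'q',s['qpos'].round(2),'F',s['contact_force'].round(1),'gap',s['finger_gap'].round(1))
E
python3 - <<'E'
from h import *
c=load('wrist');q,R,s=tool();M=R.as_matrix()
o=-c['R'].T@c['t'];print('cam in tool',M.T@(o-q),'axes in tool\n',(c['R']@M).round(3));print(c['intrinsics'],c['dist'])
plan([430,32,330],13.1)
E
```

```text
cam in tool [  77.89520094   -0.16783011 -125.46496755] axes in tool
 [[ 0.     1.    -0.001]
 [-0.952 -0.    -0.306]
 [-0.306  0.001  0.952]]
[[298.33606602   0.         320.6843154 ]
 [  0.         298.33606602 201.31304414]
 [  0.           0.           1.        ]] [-0.05009959  0.          0.          0.          0.        ]Traceback (most recent call last):
  File "<stdin>", line 4, in <module>
  File "h.py", line 25, in plan
    print('at',q.round(1),'yaw',np.degrees(np.arctan2(*R.as_matrix()[[1,0],0])).round(2),'shift/40',sh.round(3),'turn/4deg',np.degrees((R.inv()*T).as_rotvec()/4).round(3),'t',s['time'],'q',s['qpos'].round(2),'F',s['contact_force'].round(1),'gap',s['finger_gap'].round(1))
                                                                                                                                                                                                                                                      ^^^^^^^^^^^^^^^^^^^^^
AttributeError: 'float' object has no attribute 'round'
```

```bash
sed -i "s/s\['finger_gap'\].round(1)/round(s['finger_gap'],1)/" h.py
python3 - <<'E'
from h import *
plan([558,33,248],13.1)
E
```

```text
at [ 131.1 -533.9  247.9] yaw 13.8 shift/40 [ 1.3743e+01 -1.1219e+01  8.0000e-03] turn/4deg [-0.013 -0.001  0.174] t 0.15 q [-1.41  0.35  1.65 -0.    1.14 -0.08] F [-0.   0.3  0.5] gap 85.5
```

Call:
jog_arm(
  moves=[
    [0.98,-0.8,0,0,0,0.0],
    [0.98,-0.8,0,0,0,0],
    [0.98,-0.8,0,0,0,0],
    [0.98,-0.8,0,0,0,0],
    [0.98,-0.8,0,0,0,0],
    [0.98,-0.8,0,0,0,0],
    [0.98,-0.8,0,0,0,0],
    [0.98,-0.8,0,0,0,0],
    [0.98,-0.8,0,0,0,0],
    [0.98,-0.8,0,0,0,0],
    [0.98,-0.8,0,0,0,0],
    [0.98,-0.8,0,0,0,0.17],
  ],
)

```text
time: 1.65
ee_pos: [497.2, -47.5, 248.2]
eef_rot: [3.121, 0.359, -0.0]
contact_force: [0.2, -0.6, 1.2]
finger_gap: 85.2
```

Call:
jog_arm(
  moves=[
    [0.98,-0.8,0,0,0,0],
    [0.98,-0.8,0,0,0,0],
    [0,0,0,0,0,0],
    [0,0,0,0,0,0],
  ],
)

```text
time: 2.15
ee_pos: [557.9, 30.9, 247.9]
eef_rot: [3.121, 0.359, -0.001]
contact_force: [0.2, 0.1, -0.6]
finger_gap: 85.3
```

```bash
python3 - <<'E'
from h import *
import shutil
d=grab('wrist');save(d,'wbox.png');shutil.copy('pics/wrist.npz','pics/wbox.npz')
plan([523,340,248],13.1)
E
```

```text
at [557.8  30.5 248.1] yaw 13.09 shift/40 [ 9.060e-01 -7.733e+00  2.000e-03] turn/4deg [-0.     0.01  -0.002] t 2.2 q [-0.03  0.37  1.63 -0.    1.15  1.31] F [-0.5 -1.1 -0.6] gap 85.8
```

View pics/wbox.png

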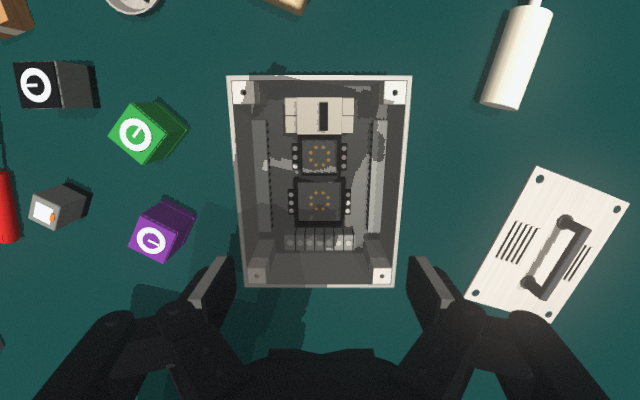

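Wrist view over the box: threaded holes are near (243,93), (395,93), (257,276) and (382,276). The relay socket is at (320,156) and the timer socket at (320,202). The timer at left is (40,85), the relay (45,210).

Call:
jog_arm(
  moves=[
    [0.11,-0.97,0,0,0,0],
    [0.11,-0.97,0,0,0,0],
    [0.11,-0.97,0,0,0,0],
    [0.11,-0.97,0,0,0,0],
    [0.11,-0.97,0,0,0,0],
    [0.11,-0.97,0,0,0,0],
    [0.11,-0.97,0,0,0,0],
    [0.11,-0.97,0,0,0,0],
    [0,0,0,0,0,0],
    [0,0,0,0,0,0],
  ],
)

```text
time: 3.45
ee_pos: [522.3, 340.2, 248.3]
eef_rot: [3.121, 0.357, -0.0]
contact_force: [-0.0, 0.2, -0.3]
finger_gap: 85.4
```

```bash
python3 - <<'E'
from h import *
import shutil
d=grab('wrist');save(d,'wmod.png');shutil.copy('pics/wrist.npz','pics/wmod.npz')
plan([523,340,248],13.1)
b=load('wbox');g=cv2.cvtColor(b['frame'],cv2.COLOR_RGB2GRAY).astype(float)
px=[]
for u,v in((243,93),(395,93),(257,276),(382,276)):
    w=g[v-6:v+7,u-6:u+7];y,x=np.unravel_index(w[2:-2,2:-2].argmin(),(9,9));y+=2;x+=2
    k=w[y-2:y+3,x-2:x+3];k=np.clip(np.median(k)-k,0,None);Y,X=np.mgrid[-2:3,-2:3]
    px.append((u-6+x+(k*X).sum()/k.sum(),v-6+y+(k*Y).sum()/k.sum()))
print(np.round(px,1)); P=onz(b,px,100);print(P.round(1))
print('depth z',[cloud(b)[int(v),int(u)+7,2].round(1) for u,v in px])
print('len',[np.linalg.norm(P[i]-P[j]).round(1) for i,j in((0,1),(2,3),(0,2),(1,3))],'centre',P.mean(0).round(1))
v=P[[0,1]].mean(0)-P[[2,3]].mean(0);print('yaw',np.degrees(np.arctan2(v[1],v[0])));v=P[[0,2]].mean(0)-P[[1,3]].mean(0);print(np.degrees(np.arctan2(v[1],v[0]))-90)
E
```

```text
at [522.4 340.  248.4] yaw 13.04 shift/40 [0.015 0.004 0.01 ] turn/4deg [ 0.004  0.002 -0.015] t 3.5 q [ 0.5   0.48  1.45 -0.    1.21  1.85] F [ 0.3 -0.8 -0.2] gap 85.6
[[244.   92.3]
 [394.   92. ]
 [255.8 275.6]
 [381.1 275.8]]
[[629.8 116.2 100. ]
 [659.6 -10.8 100. ]
 [452.5  76.4 100. ]
 [482.2 -52.2 100. ]]
depth z [np.float64(99.5), np.float64(100.9), np.float64(100.7), np.float64(99.4)]
len [np.float64(130.4), np.float64(132.0), np.float64(181.7), np.float64(182.2)] centre [556.   32.4 100. ]
yaw 12.880821041350702
13.11882280089955
```

View pics/wmod.png

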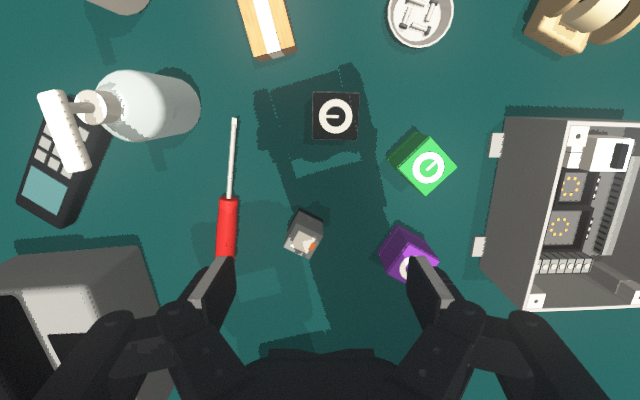

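The module view shows the timer at (335,116), nearly square to the tool, the relay at (303,232), turned, and the screwdriver at (228,200), about 80 mm from the relay.

```bash
cat >> h.py <<'E'
def topface(d,win,zlo,zhi):
    u0,v0,u1,v1=win;C=cloud(d)[v0:v1,u0:u1];z=C[...,2]
    m=((z>zlo)&(z<zhi)&(d['depth'][v0:v1,u0:u1]>0)).astype('u1');m=cv2.morphologyEx(m,cv2.MORPH_OPEN,np.ones((3,3)))
    n,l,st,_=cv2.connectedComponentsWithStats(m);k=1+st[1:,4].argmax();c=max(cv2.findContours((l==k).astype('u1'),0,1)[0],key=cv2.contourArea).reshape(-1,2)+[u0,v0]
    zt=np.median(z[l==k]);r=cv2.minAreaRect(onz(d,c,zt)[:,:2].astype('f4'));uv=(np.argwhere(l==k)[:,::-1]+[u0,v0]).mean(0)
    return zt,r,uv
def tri(d1,u1,d2,u2):
    o1,v1=ray(d1,[u1]);o2,v2=ray(d2,[u2]);A=np.c_[v1[0],-v2[0]];s=np.linalg.lstsq(A,o2-o1,rcond=None)[0]
    a=o1+s[0]*v1[0];b=o2+s[1]*v2[0];return (a+b)/2,np.linalg.norm(a-b)
E
python3 - <<'E'
from h import *
m=load('wmod');b=load('wbox')
for n,w1,w2,h in(('timer',(295,75,380,160),(5,45,110,120),62),('relay',(265,195,345,270),(20,165,110,240),56)):
    z,r,u=topface(m,w1,h-5,h+5);z2,r2,u2=topface(b,w2,h-5,h+5)
    print(n,z.round(1),r,u.round(1),'|',z2.round(1),r2,u2.round(1)); print(tri(m,u,b,u2))
E
```

```text
timer 61.3 ((591.609619140625, 341.28533935546875), (45.88905715942383, 46.67097091674805), 11.79369831085205) [335.1 115.6] | 61.0 ((592.1884155273438, 338.8784484863281), (46.25154495239258, 48.99020767211914), 11.194341659545898) [37.5 84.4]
(array([592.28550985, 341.14292318,  58.39970932]), np.float64(0.1200020074376314))
relay 56.1 ((446.8169250488281, 344.25030517578125), (36.03294372558594, 37.58385467529297), 74.8875503540039) [302.6 240.3] | 55.7 ((447.01513671875, 341.2889709472656), (38.83352279663086, 38.70600509643555), 74.2981185913086) [ 44.8 211.4]
(array([445.61460586, 344.1945689 ,  52.71141308]), np.float64(0.09245752661666529))
```

```bash
python3 - <<'E'
from h import *
plan([446.9,343.5,140],-15.2)
E
```

```text
at [522.4 340.  248.4] yaw 13.04 shift/40 [-1.818 -0.512  2.71 ] turn/4deg [4.00e-03 1.00e-03 7.06e+00] t 3.5 q [ 0.5   0.48  1.45 -0.    1.21  1.85] F [ 0.3 -0.8 -0.2] gap 85.6
```

Call:
jog_arm(
  moves=[
    [-0.91,-0.26,0.4,0,0,0],
    [-0.91,-0.25,0.4,0,0,0],
    [0,0,0.4,0,0,1],
    [0,0,0.4,0,0,1],
    [0,0,0.4,0,0,1],
    [0,0,0.4,0,0,1],
    [0,0,0.3,0,0,1],
    [0,0,0,0,0,1],
    [0,0,0,0,0,1],
    [0,0,0,0,0,0.06],
    [0,0,0,0,0,0],
    [0,0,0,0,0,0],
  ],
)

```text
time: 5.0
ee_pos: [446.7, 344.5, 140.4]
eef_rot: [-3.114, 0.413, -0.0]
contact_force: [0.1, 0.0, 0.1]
finger_gap: 85.1
```

```bash
python3 - <<'E'
from h import *
d=grab('wrist');save(d,'wr2.png')
z,r,u=topface(d,(250,90,400,320),51,61);print(z,r,u)
plan([*r[0],36],None)
E
```

```text
56.03047934056144 ((446.216552734375, 343.99871826171875), (35.56416702270508, 35.987640380859375), 74.89090728759766) [321.25220213 214.37273992]
at [446.7 344.6 140.4] yaw -15.1 shift/40 [-0.007  0.018  2.609] turn/4deg [-0.001 -0.001  0.   ] t 5.05 q [0.57 0.51 1.71 0.   0.92 2.41] F [-0.1  0.3 -0.9] gap 85.5
```

View pics/wr2.png

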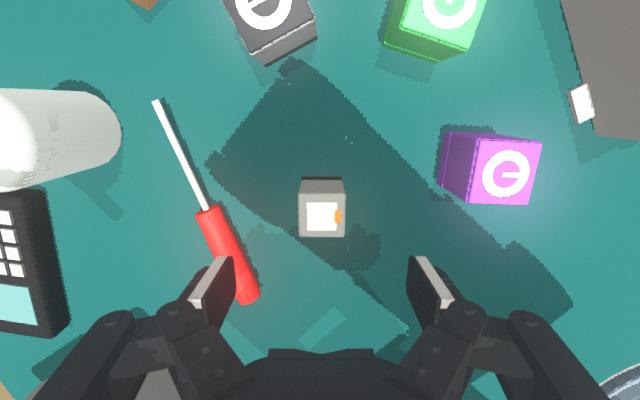

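The relay is centred at (321,214), square to the jaws, and measures 36 × 36. The screwdriver's handle end is near (248,300), so I check its clearance from the left finger.

```bash
python3 - <<'E'
from h import *
d=load('wrist');C=cloud(d);f=d['frame'].astype(int);q,R,s=tool()
m=(f[...,0]>120)&(f[...,1]<70)&(f[...,2]<70);m[:, 300:]=0
T=R.inv().apply(C[m]-q);print('handle in tool x',T[:,0].min(),T[:,0].max(),'near |x|<15: y max',T[abs(T[:,0])<15,1].max() if (abs(T[:,0])<15).any() else None,'ymax',T[:,1].max(),'ztop',np.percentile(C[m][:,2],99))
E
```

```text
handle in tool x -97.40403656387741 77.92283876427518 near |x|<15: y max -41.94576873857177 ymax 0.13307436062453754 ztop 140.56774489894346
```

```bash
python3 - <<'E'
from h import *
d=load('wrist');C=cloud(d);f=d['frame'].astype(int);q,R,s=tool()
m=(f[...,0]>120)&(f[...,1]<70)&(f[...,2]<70)&(C[...,2]<45)&(C[...,2]>3);m[:, 300:]=0
T=R.inv().apply(C[m]-q);print(len(T),'ztop',np.percentile(C[m][:,2],[50,99]))
for a in range(-80,90,15):
    k=(T[:,0]>=a)&(T[:,0]<a+15)
    if k.sum()>5: print(a,np.percentile(T[k,1],[5,95]).round(1))
E
```

```text
221 ztop [13.91059252 18.16255035]
-80 [-70.5 -65.7]
-65 [-75.5 -71.1]
-50 [-81.6 -76.2]
-35 [-86.7 -82. ]
-20 [-100.4  -88. ]
```

Call:
jog_arm(
  moves=[
    [0,0.02,0.7,0,0,0],
    [0,0,0.7,0,0,0],
    [0,0,0.7,0,0,0],
    [0,0,0.3,0,0,0],
    [0,0,0.2,0,0,0],
    [0,0,0,0,0,0],
  ],
)

```text
time: 5.8
ee_pos: [446.5, 344.1, 36.5]
eef_rot: [-3.114, 0.413, -0.0]
contact_force: [-0.1, -0.5, -0.2]
finger_gap: 85.5
```

Call:
jog_arm(
  moves=[
    [0,0,0,0,0,0],
    [0,0,0,0,0,0],
    [0,0,0,0,0,0],
    [0,0,0,0,0,0],
    [0,0,0,0,0,0],
    [0,0,0,0,0,0],
    [0,0,0,0,0,0],
    [0,0,0,0,0,0],
  ],
  grip=1,
)

```text
time: 6.8
ee_pos: [446.7, 344.2, 36.9]
eef_rot: [-3.114, 0.413, -0.001]
contact_force: [-1.2, -0.3, 5.9]
finger_gap: 35.6
```

Call:
jog_arm(
  moves=[
    [0,0,-0.25,0,0,0],
    [0,0,-0.5,0,0,0],
    [0,0,-1,0,0,0],
    [0,0,-1,0,0,-1],
    [0,0,-1,0,0,-1],
    [0,0,-0.25,0,0,-1],
    [0,0,0,0,0,-1],
    [0,0,0,0,0,-1],
    [0,0,0,0,0,-1],
    [0,0,0,0,0,-1],
    [0,0,0,0,0,0],
  ],
)

```text
time: 8.18
ee_pos: [446.2, 343.9, 196.6]
eef_rot: [3.122, 0.352, -0.0]
contact_force: [0.1, 0.4, -1.4]
finger_gap: 35.5
```

```bash
python3 - <<'E'
from h import *
import numpy as np
a=np.radians(13.0);print(np.array([556,32.4])+24*np.array([np.cos(a),np.sin(a)]),np.array([556,32.4])-30*np.array([np.cos(a),np.sin(a)]))
plan([579.4,37.8,190],13.0)
E
```

```text
[579.38488155  37.7988253 ] [526.76889806  25.65146837]
at [446.2 343.9 196.6] yaw 12.85 shift/40 [1.544 8.201 0.165] turn/4deg [ 0.     0.001 -0.037] t 8.175 q [ 0.57  0.43  1.67 -0.    1.04  1.92] F [ 0.1  0.4 -1.4] gap 35.5
```

Call:
jog_arm(
  moves=[
    [0.17,0.91,0,0,0,0],
    [0.17,0.91,0,0,0,0],
    [0.17,0.91,0,0,0,0],
    [0.17,0.91,0,0,0,0],
    [0.17,0.91,0,0,0,0],
    [0.17,0.91,0,0,0,0],
    [0.17,0.91,0,0,0,0],
    [0.17,0.91,0,0,0,0],
    [0.18,0.92,0,0,0,-0.04],
    [0,0,0.6,0,0,0],
    [0,0,0.5,0,0,0],
    [0,0,0,0,0,0],
  ],
)

```text
time: 9.68
ee_pos: [578.7, 37.9, 151.3]
eef_rot: [-3.121, -0.354, 0.004]
contact_force: [0.7, -0.1, -0.2]
finger_gap: 35.6
```

```bash
python3 - <<'E'
from h import *
d=grab('wrist');plan([579.4,37.8,150],13.0)
f=d['frame'][:,:,::-1][60:320,200:440];cv2.imwrite('pics/ins1.png',cv2.resize(f,None,fx=2.3,fy=2.3,interpolation=cv2.INTER_CUBIC))
print(proj(d,[[579.4,37.8,30],[579.4,37.8,42]]))
E
```

```text
at [579.4  38.  152.4] yaw 12.98 shift/40 [0.    0.005 0.06 ] turn/4deg [-0.003  0.011 -0.005] t 9.725 q [-0.01  0.52  1.66  0.    0.97  1.33] F [ 0.5  0.  -0.7] gap 35.5
[[321.00023039 198.66240422]
 [321.01561651 203.01001931]]
```

View pics/ins1.png

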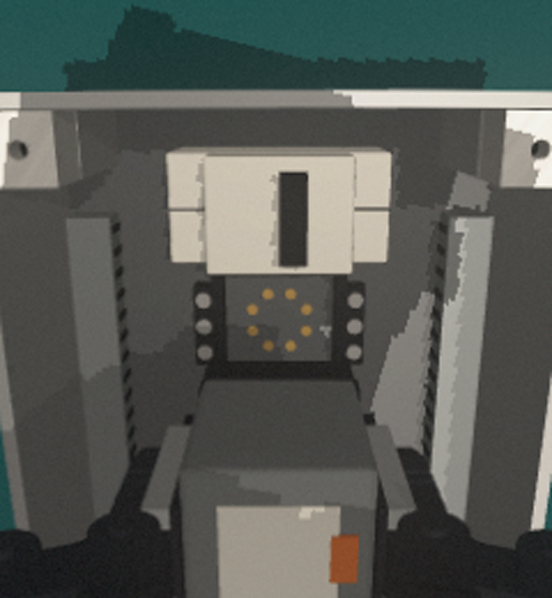

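The socket's pin ring is at crop (279,320), which is image (321.3,199.1). I predicted (321.0,198.7), so the hand is over the relay socket to under 0.5 mm.

Call:
jog_arm(
  moves=[
    [0,0,0.5,0,0.01,0],
    [0,0,0.5,0,0,0],
    [0,0,0.4,0,0,0],
    [0,0,0.36,0,0,0],
    [0,0,0,0,0,0],
    [0,0,0,0,0,0],
  ],
)

```text
time: 10.48
ee_pos: [579.9, 38.0, 82.4]
eef_rot: [3.121, 0.357, 0.002]
contact_force: [0.3, 0.0, -1.7]
finger_gap: 35.3
```

```bash
python3 - <<'E'
from h import *
plan([579.4,37.8,67],13.0)
E
```

```text
at [579.9  38.   82.4] yaw 13.04 shift/40 [-0.015  0.001  0.386] turn/4deg [ 0.003 -0.022  0.009] t 10.475 q [-0.01  0.62  1.69  0.    0.83  1.33] F [ 0.3  0.  -1.7] gap 35.3
```

Call:
jog_arm(
  moves=[
    [-0.01,0,0.06,0,0,0],
    [0,0,0.06,0,0,0],
    [0,0,0.06,0,0,0],
    [0,0,0.06,0,0,0],
    [0,0,0.06,0,0,0],
    [0,0,0,0,0,0],
  ],
)

```text
time: 11.22
ee_pos: [579.0, 37.9, 69.7]
eef_rot: [-3.121, -0.357, -0.0]
contact_force: [-1.1, -0.3, -0.4]
finger_gap: 35.5
```

Call:
jog_arm(
  moves=[
    [0,0,0.03,0,0,0],
    [0,0,0.03,0,0,0],
    [0,0,0.02,0,0,0],
    [0,0,0,0,0,0],
  ],
)

```text
time: 11.72
ee_pos: [579.2, 37.9, 66.9]
eef_rot: [-3.121, -0.357, -0.001]
contact_force: [-1.2, -0.5, 2.5]
finger_gap: 35.1
```

Call:
jog_arm(
  moves=[
    [0,0,0,0,0,0],
    [0,0,0,0,0,0],
    [0,0,0,0,0,0],
    [0,0,0,0,0,0],
    [0,0,0,0,0,0],
  ],
  grip=0.35,
)

```text
time: 12.35
ee_pos: [579.2, 37.9, 66.7]
eef_rot: [-3.121, -0.357, -0.001]
contact_force: [-0.9, 0.2, -0.2]
finger_gap: 55.4
```

Call:
jog_arm(
  moves=[
    [0,0,-0.2,0,0,0],
    [0,0,-0.6,0,0,0],
    [0,0,-1,0,0,0],
    [0,0,-1,0,0,0],
    [0,0,-0.4,0,0,0],
    [0,0,0,0,0,0],
  ],
)

```text
time: 13.1
ee_pos: [579.3, 37.9, 195.2]
eef_rot: [3.121, 0.357, 0.003]
contact_force: [0.1, 0.4, -0.8]
finger_gap: 55.4
```

```bash
python3 - <<'E'
from h import *
d=grab('wrist')
print(topface(d,(270,120,370,300),81.5,91))
f=d['frame'][:,:,::-1][60:320,200:440];cv2.imwrite('pics/rel1.png',cv2.resize(f,None,fx=2,fy=2,interpolation=cv2.INTER_CUBIC))
plan([591.8,341,190],11.8)
E
```

```text
(np.float64(86.11013224318835), ((578.8059692382812, 37.907142639160156), (35.833560943603516, 35.69234848022461), 13.018027305603027), array([320.40145577, 204.29395297]))
at [578.7  37.9 194. ] yaw 13.04 shift/40 [ 2.028 -7.31   0.1  ] turn/4deg [-0.002 -0.     0.31 ] t 13.15 q [-0.02  0.46  1.63  0.    1.05  1.33] F [-0.9 -0.5 -0.5] gap 55.4
```

View pics/rel1.png

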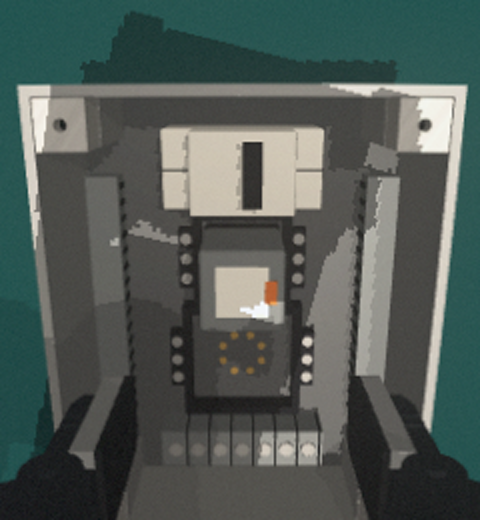

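The relay is home: top 86.1 mm (expected 86), square, centred at about (579,38). Next is the timer.

Call:
jog_arm(
  moves=[
    [0.25,-0.91,0,0,0,0],
    [0.25,-0.91,0,0,0,0],
    [0.25,-0.91,0,0,0,0],
    [0.25,-0.91,0,0,0,0],
    [0.25,-0.91,0,0,0,0],
    [0.25,-0.91,0,0,0,0],
    [0.26,-0.92,0,0,0,0.3],
    [0.26,-0.92,0.2,0,0,0],
    [0,0,0.6,0,0,0],
    [0,0,0.4,0,0,0],
    [0,0,0,0,0,0],
    [0,0,0,0,0,0],
  ],
  grip=0,
)

```text
time: 14.65
ee_pos: [593.2, 340.2, 147.2]
eef_rot: [-3.125, -0.323, -0.002]
contact_force: [0.6, 0.8, 0.7]
finger_gap: 85.1
```

```bash
python3 - <<'E'
from h import *
d=grab('wrist');z,r,u=topface(d,(240,90,400,320),57,67);print(z,r,u)
plan([*r[0],39],r[2])
f=d['frame'][u[1].astype(int),u[0].astype(int)];print(f, np.median(d['frame'][int(u[1])-25:int(u[1])+25,int(u[0])-25:int(u[0])+25].reshape(-1,3),0))
E
```

```text
61.29106004037766 ((592.87890625, 341.578857421875), (46.6068229675293, 46.34028625488281), 11.793556213378906) [318.80467211 213.05263158]
at [593.2 340.3 147.6] yaw 11.8 shift/40 [-0.007 -0.033  2.714] turn/4deg [-0.004 -0.025  0.002] t 14.7 q [ 0.45  0.69  1.35 -0.    1.09  1.82] F [-0.1 -0.1  0.3] gap 85.5
[73 71 66] [66. 67. 66.]
```

Call:
jog_arm(
  moves=[
    [0,-0.03,0.7,0,-0.02,0],
    [0,0,0.7,0,0,0],
    [0,0,0.7,0,0,0],
    [0,0,0.4,0,0,0],
    [0,0,0.2,0,0,0],
    [0,0,0,0,0,0],
  ],
)

```text
time: 15.45
ee_pos: [592.7, 341.7, 39.1]
eef_rot: [-3.125, -0.324, 0.0]
contact_force: [-1.2, 0.4, 0.7]
finger_gap: 85.3
```

Call:
jog_arm(
  moves=[
    [0,0,0,0,0,0],
    [0,0,0,0,0,0],
    [0,0,0,0,0,0],
    [0,0,0,0,0,0],
    [0,0,0,0,0,0],
    [0,0,0,0,0,0],
    [0,0,0,0,0,0],
  ],
  grip=1,
)

```text
time: 16.32
ee_pos: [593.0, 342.0, 39.7]
eef_rot: [-3.124, -0.324, -0.001]
contact_force: [-1.8, 0.2, 7.2]
finger_gap: 47.0
```

Call:
jog_arm(
  moves=[
    [0,0,-0.25,0,0,0],
    [0,0,-0.5,0,0,0],
    [0,0,-1,0,0,-0.3],
    [0,0,-1,0,0,0],
    [0,0,-1,0,0,0],
    [0,0,-0.3,0,0,0],
    [0,0,0,0,0,0],
  ],
)

```text
time: 17.2
ee_pos: [592.5, 341.7, 201.2]
eef_rot: [-3.121, -0.357, -0.0]
contact_force: [-0.2, -0.5, -1.7]
finger_gap: 47.5
```

```bash
python3 - <<'E'
from h import *
plan([526.6,25.8,160],13.0)
E
```

```text
at [592.5 341.7 201.2] yaw 13.04 shift/40 [-3.388  7.322  1.027] turn/4deg [-0.003 -0.     0.01 ] t 17.2 q [0.45 0.64 1.31 0.   1.19 1.8 ] F [-0.2 -0.5 -1.7] gap 47.5
```

Call:
jog_arm(
  moves=[
    [-0.42,0.91,0,0,0,0],
    [-0.42,0.91,0,0,0,0],
    [-0.42,0.91,0,0,0,0],
    [-0.42,0.91,0,0,0,0],
    [-0.42,0.92,0,0,0,0],
    [-0.43,0.92,0,0,0,0],
    [-0.43,0.92,0,0,0,0],
    [-0.43,0.92,0,0,0,0],
    [0,0,0.6,0,0,0],
    [0,0,0.43,0,0,0],
    [0,0,0,0,0,0],
    [0,0,0,0,0,0],
  ],
)

```text
time: 18.7
ee_pos: [526.5, 26.0, 159.6]
eef_rot: [-3.121, -0.357, 0.002]
contact_force: [-0.3, 0.6, -2.1]
finger_gap: 47.3
```

```bash
python3 - <<'E'
from h import *
d=grab('wrist');plan([526.6,25.8,84],13.0)
z,r,u=topface(d,(270,60,370,250),81.5,91);print('relay',z,r,u)
f=d['frame'][:,:,::-1][60:320,200:440];cv2.imwrite('pics/ins2.png',cv2.resize(f,None,fx=2,fy=2,interpolation=cv2.INTER_CUBIC))
print((proj(d,[[526.6,25.8,30]])-[200,60])*2)
E
```

```text
at [526.6  26.  159.9] yaw 13.05 shift/40 [-0.     0.004  1.897] turn/4deg [0.    0.008 0.012] t 18.75 q [-0.04  0.42  1.79 -0.    0.93  1.3 ] F [ 0.4 -0.2 -1.9] gap 47.3
relay 86.03776162815926 ((578.31103515625, 37.786041259765625), (35.499473571777344, 35.68830108642578), 13.052728652954102) [320.93076398 143.60572988]
[[241.7086579  273.30308867]]
```

View pics/ins2.png

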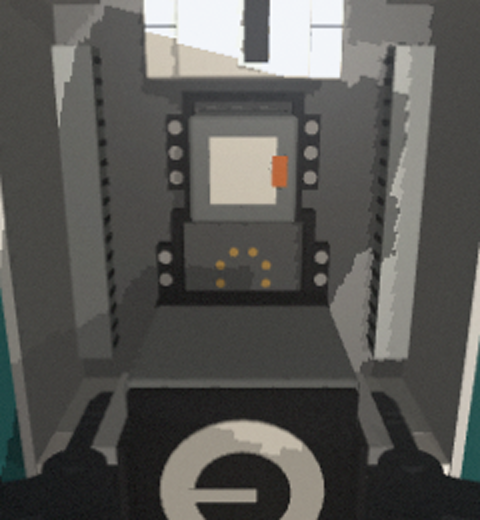

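The timer socket's ring centre is at crop (243,274). I predicted (241.7,273.3), so it is aligned to about 0.5 mm.

Call:
jog_arm(
  moves=[
    [0,0,0.5,0,0.01,0],
    [0,0,0.5,0,0,0],
    [0,0,0.5,0,0,0],
    [0,0,0.3,0,0,0],
    [0,0,0.08,0,0,0],
    [0,0,0,0,0,0],
  ],
)

```text
time: 19.5
ee_pos: [526.8, 25.9, 84.9]
eef_rot: [3.121, 0.357, 0.001]
contact_force: [-0.5, 0.8, -2.3]
finger_gap: 47.3
```

Call:
jog_arm(
  moves=[
    [0,0,0.06,0,0,0],
    [0,0,0.06,0,0,0],
    [0,0,0.06,0,0,0],
    [0,0,0.06,0,0,0],
    [0,0,0.04,0,0,0],
    [0,0,0,0,0,0],
  ],
)

```text
time: 20.25
ee_pos: [526.4, 25.8, 73.1]
eef_rot: [-3.121, -0.357, 0.0]
contact_force: [-0.5, -0.4, -1.8]
finger_gap: 47.3
```

Call:
jog_arm(
  moves=[
    [0,0,0.03,0,0,0],
    [0,0,0.03,0,0,0],
    [0,0,0,0,0,0],
  ],
)

```text
time: 20.62
ee_pos: [526.4, 25.9, 70.7]
eef_rot: [-3.121, -0.357, 0.0]
contact_force: [1.0, 0.7, -1.5]
finger_gap: 47.2
```

Call:
jog_arm(
  moves=[
    [0,0,0.02,0,0,0],
    [0,0,0.015,0,0,0],
    [0,0,0,0,0,0],
  ],
)

```text
time: 21.0
ee_pos: [526.5, 25.9, 69.7]
eef_rot: [-3.121, -0.357, -0.0]
contact_force: [-1.6, 0.2, 2.9]
finger_gap: 47.4
```

Call:
jog_arm(
  moves=[
    [0,0,0,0,0,0],
    [0,0,0,0,0,0],
    [0,0,0,0,0,0],
    [0,0,0,0,0,0],
    [0,0,0,0,0,0],
  ],
  grip=0.2,
)

```text
time: 21.62
ee_pos: [526.5, 25.9, 69.4]
eef_rot: [-3.121, -0.357, 0.0]
contact_force: [0.1, -0.8, -0.3]
finger_gap: 68.4
```

Call:
jog_arm(
  moves=[
    [0,0,-0.2,0,0,0],
    [0,0,-0.6,0,0,0],
    [0,0,-1,0,0,0],
    [0,0,-1,0,0,0],
    [0,0,-0.6,0,0,0],
    [0,0,0,0,0,0],
    [0,0,0,0,0,0],
  ],
)

```text
time: 22.5
ee_pos: [526.0, 25.9, 204.8]
eef_rot: [-3.121, -0.357, 0.002]
contact_force: [-0.0, 0.1, -1.0]
finger_gap: 68.2
```

```bash
python3 - <<'E'
from h import *
d=grab('wrist')
print('timer',topface(d,(260,150,380,300),88.5,97))
print('relay',topface(d,(270,90,370,210),81.5,88.5))
plan([517.5,-307,205],-5)
E
```

```text
timer (np.float64(91.3681195272896), ((526.2410888671875, 25.915212631225586), (45.166725158691406, 45.740386962890625), 12.997574806213379), array([320.64102564, 201.64535934]))
relay (np.float64(86.04705352552389), ((578.1050415039062, 37.751564025878906), (35.032981872558594, 35.770320892333984), 13.03745174407959), array([320.89380081, 136.75660569]))
at [526.   25.9 204.5] yaw 13.04 shift/40 [-2.083  8.059 -0.014] turn/4deg [-3.000e-03  2.300e-02  4.509e+00] t 22.55 q [-0.04  0.36  1.76  0.    1.03  1.3 ] F [-0.5 -0.6 -0.6] gap 68.4
```

Both modules are home (timer top 91.4 mm, which is 30 mm above its counter reading; relay top 86.0 mm). Next is the cover.

Call:
jog_arm(
  moves=[
    [-0.23,0.89,0,0,0,0],
    [-0.23,0.89,0,0,0,0],
    [-0.23,0.89,0,0,0,0],
    [-0.23,0.89,0,0,0,0],
    [-0.23,0.9,0,0,0,0],
    [-0.23,0.9,0,0,0,0],
    [-0.23,0.9,0,0,0,0],
    [-0.23,0.9,0,0,0,0],
    [-0.23,0.9,0,0,0,0],
    [0,0,0,0,0.02,1],
    [0,0,0,0,0,1],
    [0,0,0,0,0,1],
  ],
  grip=0,
)

```text
time: 24.05
ee_pos: [518.1, -306.8, 204.0]
eef_rot: [-3.14, -0.024, 0.001]
contact_force: [0.8, 0.3, 0.1]
finger_gap: 85.4
```

Call:
jog_arm(
  moves=[
    [0,0,0,0,0,1],
    [0,0,0,0,0,0.5],
    [0,0,0,0,0,0],
    [0,0,0,0,0,0],
  ],
)

```text
time: 24.55
ee_pos: [518.5, -306.9, 205.2]
eef_rot: [-3.138, 0.134, -0.002]
contact_force: [-0.4, -0.8, 0.6]
finger_gap: 85.6
```

```bash
python3 - <<'E'
from h import *
d=grab('wrist');save(d,'wcov.png')
plan([517.5,-307,205],-5)
C=cloud(d);z=C[...,2];m=(z>36)&(z<50)
m=m.astype('u1');n,l,st,_=cv2.connectedComponentsWithStats(m)
for k in range(1,n):
    if st[k,4]>150:
        P=C[l==k];print(st[k],np.median(P[:,2]),cv2.minAreaRect(P[:,:2].astype('f4')))
E
```

```text
at [ 518.5 -306.9  205.2] yaw -4.92 shift/40 [-0.025  0.006  0.006] turn/4deg [-0.008 -0.015  0.021] t 24.6 q [-0.61  0.49  1.55  0.    1.1   1.04] F [ 0.3 -0.2 -0.5] gap 85.4
[111   0  36  30 841] 40.245177789288505 ((692.2935180664062, -149.36181640625), (30.63233184814453, 23.832199096679688), 85.6221694946289)
[   0   52  113  198 2388] 43.196713284148785 ((574.0635986328125, -45.75831604003906), (210.56536865234375, 4.6793694496154785), 13.020240783691406)
[ 599  121   41  183 1861] 42.44102061040661 ((454.19488525390625, -636.7752075195312), (211.55706787109375, 4.9161505699157715), 0.18712089955806732)
[ 315  133   13  108 1295] 42.818016199262786 ((516.1868896484375, -306.9403991699219), (11.80578327178955, 111.52547454833984), 84.8179931640625)
[  0 233  50  45 701] 48.93936011636231 ((469.197265625, 37.601470947265625), (36.32061767578125, 85.59078216552734), 14.921294212341309)
```

View pics/wcov.png

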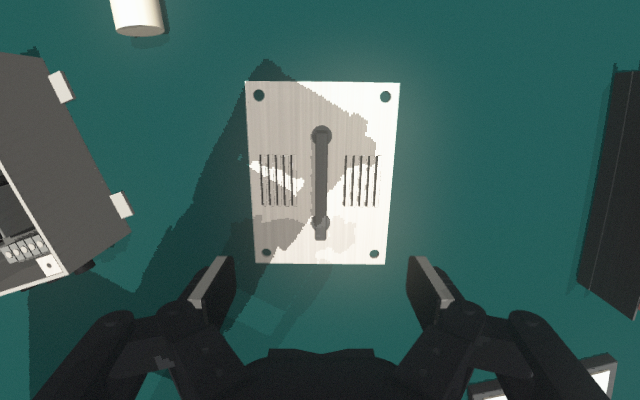

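The cover is seen squarely: holes near (259,96), (385,97), (266,252) and (374,254), and the handle runs from (320,133) to (320,240).

```bash
cat >> h.py <<'E'
def holes(d,px,z,r=9):
    g=cv2.cvtColor(d['frame'],cv2.COLOR_RGB2GRAY).astype('f4');o=[]
    for u,v in px:
        u,v=int(u),int(v);w=cv2.resize(g[v-r:v+r+1,u-r:u+r+1],None,fx=4,fy=4,interpolation=cv2.INTER_CUBIC)
        m=(w<(w.min()+np.percentile(w,80))/2).astype('u1');n,l,st,ce=cv2.connectedComponentsWithStats(m)
        k=1+np.argmin([np.hypot(*(c-2*w.shape[0]/4))+(1e3 if s[4]<30 else 0) for c,s in zip(ce[1:],st[1:])])
        o.append(((ce[k]+.5)/4-.5+[u-r,v-r],st[k,2:4]/4))
    px=np.array([a for a,_ in o]);P=onz(d,px,z);return px,P,[b for _,b in o]
def frame4(P):  # order: far-left, far-right, near-left, near-right
    v=P[[0,1]].mean(0)-P[[2,3]].mean(0);w=P[[0,2]].mean(0)-P[[1,3]].mean(0)
    return P.mean(0),np.degrees(np.arctan2(v[1],v[0])),np.degrees(np.arctan2(w[1],w[0]))-90,np.linalg.norm(v),np.linalg.norm(w)
E
python3 - <<'E'
from h import *
d=load('wrist');px,P,s=holes(d,[(259,96),(385,97),(266,252),(374,254)],4);print(px.round(1),P.round(1),s);print(frame4(P))
plan([516.2,-306.9,36],-5.2)
E
```

```text
[[258.4  94.8]
 [385.   96.2]
 [266.  252. ]
 [373.9 253.5]] [[ 613.2 -250.1    4. ]
 [ 600.5 -381.3    4. ]
 [ 432.8 -232.7    4. ]
 [ 419.5 -363.8    4. ]] [array([11.  , 11.75]), array([10.5 , 11.25]), array([9.25, 7.5 ]), array([9.25, 8.  ])]
(array([ 516.488533  , -306.95885513,    4.        ]), np.float64(-5.513589079396274), np.float64(-5.650764997228919), np.float64(181.61258880196885), np.float64(131.8073944056251))
at [ 518.5 -306.9  205.2] yaw -4.92 shift/40 [-0.062  0.008  4.231] turn/4deg [-0.008 -0.015  0.071] t 24.6 q [-0.61  0.49  1.55  0.    1.1   1.04] F [ 0.3 -0.2 -0.5] gap 85.4
```

Call:
jog_arm(
  moves=[
    [-0.06,0.01,0.8,0,-0.01,0.14],
    [0,0,0.9,0,0,0],
    [0,0,0.9,0,0,0],
    [0,0,0.8,0,0,0],
    [0,0,0.5,0,0,0],
    [0,0,0.33,0,0,0],
    [0,0,0,0,0,0],
    [0,0,0,0,0,0],
  ],
)

```text
time: 25.6
ee_pos: [516.8, -307.4, 37.2]
eef_rot: [3.138, -0.151, 0.003]
contact_force: [-0.0, -0.5, -0.0]
finger_gap: 85.1
```

Call:
jog_arm(
  moves=[
    [0,0,0,0,0,0],
    [0,0,0,0,0,0],
    [0,0,0,0,0,0],
    [0,0,0,0,0,0],
    [0,0,0,0,0,0],
    [0,0,0,0,0,0],
    [0,0,0,0,0,0],
    [0,0,0,0,0,0],
    [0,0,0,0,0,0],
    [0,0,0,0,0,0],
  ],
  grip=1,
)

```text
time: 26.85
ee_pos: [516.4, -307.1, 36.4]
eef_rot: [-3.138, 0.151, -0.001]
contact_force: [-0.5, 0.5, 4.7]
finger_gap: 10.5
```

Call:
jog_arm(
  moves=[
    [0,0,-0.2,0,0,0],
    [0,0,-0.4,0,0,0],
    [0,0,-0.7,0,0,0],
    [0,0,-0.8,0,0,0],
    [0,0,-0.8,0,0,0],
    [0,0,-0.8,0,0,0],
    [0,0,-0.5,0,0,0],
    [0,0,0,0,0,0],
  ],
)

```text
time: 27.85
ee_pos: [516.6, -307.4, 206.2]
eef_rot: [3.137, -0.151, 0.005]
contact_force: [0.4, -0.0, -3.7]
finger_gap: 10.8
```

```bash
python3 - <<'E'
from h import *
d=grab('wrist');plan([556,32.4,205],13.0)
q,R,s=tool();C=cloud(d);T=R.inv().apply(C.reshape(-1,3)-q).reshape(C.shape)
m=(abs(T[...,0])<104)&(abs(T[...,1])<79)&(T[...,2]>25)&(T[...,2]<50)&(d['depth']>0)
P=T[m];print(len(P));c=np.linalg.lstsq(np.c_[P[:,:2],np.ones(len(P))],P[:,2],rcond=None)[0];print('plane slopes deg',np.degrees(c[:2]),'z0',c[2],cv2.minAreaRect(P[:,:2].astype('f4')))
save(d,'wheld.png')
E
```

```text
at [ 516.1 -307.1  204.7] yaw -5.52 shift/40 [ 1.760e-01 -8.543e+00 -7.000e-03] turn/4deg [ 4.00e-03 -2.10e-02 -4.63e+00] t 27.9 q [-0.61  0.49  1.56  0.    1.09  1.05] F [ 0.1 -0.5 -3.3] gap 10.7
62792
plane slopes deg [ 0.34498798 -0.14235946] z0 30.391265123553357 ((0.067291259765625, 0.0001068115234375), (157.9967803955078, 207.86329650878906), 89.99980163574219)
```

View pics/wheld.png

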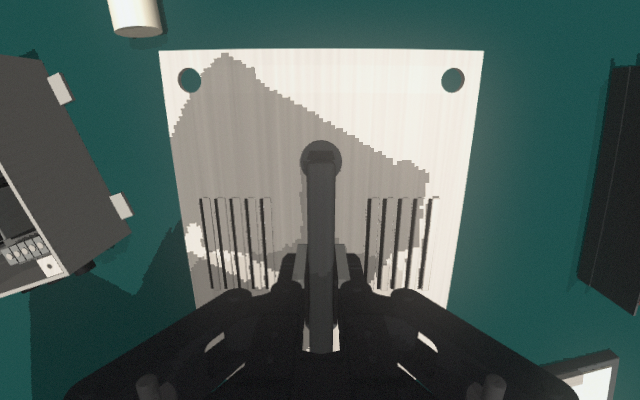

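The cover is held level (within 0.35°), with the far holes at (189,80) and (452,80). I carry it over the box.

Call:
jog_arm(
  moves=[
    [0.02,-0.4,0,0,0,0],
    [0.02,-0.8,0,0,0,0],
    [0.02,-0.9,0,0,0,0],
    [0.02,-0.9,0,0,0,0],
    [0.02,-0.9,0,0,0,0],
    [0.02,-0.9,0,0,0,0],
    [0.02,-0.9,0,0,0,0],
    [0.02,-0.9,0,0,0,0],
    [0.02,-0.9,0,0,0,0],
    [0,-0.7,0,0,0,0],
    [0,-0.35,0,0,0,0],
    [0,0,0,0,-0.02,-0.6],
  ],
)

```text
time: 29.4
ee_pos: [555.8, 33.7, 203.7]
eef_rot: [-3.14, 0.082, 0.003]
contact_force: [-0.6, -0.2, -3.2]
finger_gap: 10.4
```

Call:
jog_arm(
  moves=[
    [0,0,0,0,0,-1],
    [0,0,0,0,0,-1],
    [0,0,0,0,0,-1],
    [0,0,0,0,0,-0.7],
    [0,0,0,0,0,-0.33],
    [0,0,0,0,0,0],
    [0,0,0,0,0,0],
  ],
)

```text
time: 30.28
ee_pos: [556.1, 32.6, 204.2]
eef_rot: [-3.121, -0.354, 0.001]
contact_force: [0.2, 0.2, -2.7]
finger_gap: 10.6
```

```bash
python3 - <<'E'
from h import *
d=grab('wrist');plan([556,32.4,146.4],13.0)
q,R,s=tool();C=cloud(d);g=d['frame'].min(2)
T=R.inv().apply(C.reshape(-1,3)-q).reshape(C.shape)
m=(T[...,0]>20)&(T[...,0]<104)&(abs(T[...,1])<79)&(T[...,2]>26)&(T[...,2]<40)&(d['depth']>0)
m[300:]=0;P=C[m]
for _ in range(3):
    A=np.c_[P[:,:2],np.ones(len(P))];c=np.linalg.lstsq(A,P[:,2],rcond=None)[0];r=P[:,2]-A@c;P=P[abs(r)<2.5*r.std()]
print(len(P),'slopes deg',np.degrees(c[:2]),'z top at tcp',c[0]*q[0]+c[1]*q[1]+c[2],'tcp-top',q[2]-(c[0]*q[0]+c[1]*q[1]+c[2]))
px,H,sz=holes(d,[(189,80),(452,80)],q[2]-32.4,20);print(px,H.round(1),sz,np.linalg.norm(H[0]-H[1]))
E
```

```text
at [556.2  32.6 204.3] yaw 12.96 shift/40 [-0.005  0.004  1.448] turn/4deg [-0.009  0.01  -0.01 ] t 30.325 q [-0.03  0.41  1.68  0.    1.05  1.32] F [-0.1  0.1 -3.6] gap 10.2
44046 slopes deg [-0.22620035 -0.09619499] z top at tcp 171.96817031118667 tcp-top 32.34498196492001
[[188.83006016  79.85571479]
 [452.40928971  79.66719734]] [[630.  117.2 171.9]
 [659.6 -11.1 171.9]] [array([23.25, 24.75]), array([23.25, 24.75])] 131.6910664823049
```

The held holes, at (630.0,117.2) and (659.6,−11.1), match the threads at (629.8,116.2) and (659.6,−10.8). I lower the cover.

Call:
jog_arm(
  moves=[
    [0,0,0.3,0,0.01,0],
    [0,0,0.4,0,0,0],
    [0,0,0.35,0,0,0],
    [0,0,0.2,0,0,0],
    [0,0,0.1,0,0,0],
    [0,0,0.1,0,0,0],
    [0,0,0,0,0,0],
    [0,0,0,0,0,0],
    [0,0,0,0,0,0],
  ],
)

```text
time: 31.45
ee_pos: [556.3, 32.6, 146.6]
eef_rot: [-3.121, -0.356, -0.001]
contact_force: [-0.0, 0.0, -3.0]
finger_gap: 10.6
```

```bash
python3 - <<'E'
from h import *
d=grab('wrist');plan([556,32.4,146.4],13.0);q,R,s=tool()
px,H,sz=holes(d,proj(d,[[629.8,116.2,114],[659.6,-10.8,114]]),q[2]-32.4,20);print(H.round(1),np.linalg.norm(H[0]-H[1]),'thread px',proj(d,[[629.8,116.2,100],[659.6,-10.8,100]]),px)
C=cloud(d);T=R.inv().apply(C.reshape(-1,3)-q).reshape(C.shape)
m=(T[...,0]>20)&(T[...,0]<104)&(abs(T[...,1])<79)&(T[...,2]>26)&(T[...,2]<40)&(d['depth']>0);m[300:]=0;P=C[m]
for _ in range(3):
    A=np.c_[P[:,:2],np.ones(len(P))];c=np.linalg.lstsq(A,P[:,2],rcond=None)[0];r=P[:,2]-A@c;P=P[abs(r)<2.5*r.std()]
print('slopes deg',np.degrees(c[:2]),'underside z',c@[556,32.4,1]-4)
b=grab('scene');u=proj(b,[[556,32.4,105]])[0].astype(int)
f=b['frame'][u[1]-60:u[1]+60,u[0]-75:u[0]+75,::-1];w=d['frame'][:,:,::-1]
f=cv2.resize(f,(500,400),interpolation=cv2.INTER_CUBIC)
cv2.imwrite('pics/fin.png',cv2.resize(np.hstack([w[:, 60:580],f]),None,fx=.78,fy=.78,interpolation=cv2.INTER_AREA))
E
```

```text
at [556.3  32.6 146.6] yaw 13.0 shift/40 [-0.009  0.004  0.005] turn/4deg [-0.008 -0.006 -0.001] t 31.5 q [-0.03  0.49  1.72  0.    0.93  1.32] F [ 0.2 -0.2 -2.7] gap 10.8
[[630.  119.6 114.2]
 [660.2 -13.  114.2]] 136.05528618341071 thread px [[201.8337348   83.04086974]
 [440.92181052  82.17438525]] [[184.42631034  79.09775862]
 [456.26221231  80.00381635]]
slopes deg [-0.16682606 -0.08843099] underside z 110.35661072794801
```

View pics/fin.png

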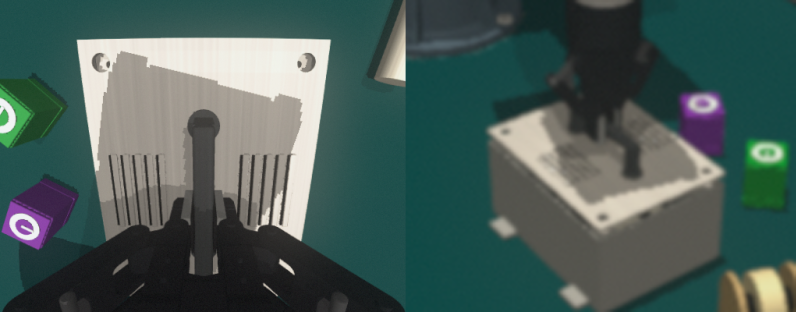

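The final view shows the far holes symmetrical over the bright bosses, at (101,62) and (306,62). The scene view shows the plate level over the box with an even gap. Handing in.

```bash
python3 -c "
from h import *
print(telemetry.read_state()['contact_force'],telemetry.read_state()['time']);print(ctrl.hand_in())"
```

```text
[-0.30946598  0.49080358 -2.93172853] 31.55
the job is handed in; nothing more can be done
None
```

The relay and timer are both fully home in their own sockets and released. The cover is held about 1 cm above the rim with its corner holes over the threads. I handed the job in at 31.6 s of the 72 s allowed.

- **Relay and timer:** the relay's top reads 86.0 mm, against 86 expected. The timer's top reads 91.4 mm, against 92 nominal; it read 61.3 mm on the counter, so it stands 30 mm higher, as it should. Both sit square to the box. Contact on seating was under 3 N.
- **Cover:** the underside is at 110.4 mm, level to about 0.2°, and yaw matches the box at 13.0°. Just before lowering, the two far holes were within about 1 mm of the threads. The tool force showed only the plate's weight, so it touches nothing below.
- **Checks that were weak or disagreed:**
  - At the final height the automatic hole-centre fit was off: the holes read 136 mm apart instead of 132, because the bright bosses show through them. Their midpoint still agreed with the threads to about 0.7 mm.
  - The two near holes were hidden by the hand at the end, so their alignment is inferred from the plate's pose.
  - I did not re-measure the other things on the counter.

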